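Clamp a rubber stopper in an infrared spectrometer's press

ROBOT

A 7-joint arm with a two-finger parallel gripper is mounted at the origin on a cart in front of the work surface, level with it; the furniture and walls round the work are solid. World frame = base frame: x ahead of the robot, y to its left, z up, the work surface at z = 0. Lengths are in m, angles in rad, forces in N, time in s.
With the tool pointing down it reaches from about 0.4 to 0.85 m from the base axis. Payload 10.4 kg.
Tool frame: the origin (TCP) lies midway between the tips of the shut fingers; the grasp point (between the pads) lies 19 mm behind it (grip_depth is the z of the grasp point in the tool frame, in m); z points along the fingers, y is the line along which they close (so a half turn about z gives the same grasp; the last joint's range is limited). The gripper opens to 87 mm and grips with 3 to 60 N. Pads are 19 mm wide; open, the fingers measure 117 mm over their backs; the gripper's body (75 mm by 190 mm) begins 51 mm behind the grasp point.
Start: joints at [1.208, 0.332, -0.065, 1.46, 0.022, 1.35, -0.088], TCP at [0.208, -0.589, 0.223] pointing down, gripper open.
Joint ranges: [-2.6, 2.6], [-0.5, 2.12], [-1.47, 1.34], [0.16, 2.42], [-1.27, 4.41], [0.06, 2.06], [-2.6, 2.6]. Speed limits (rad/s): [2.22, 2.22, 2.79, 2.79, 3.14, 3.14, 3.14].

INTERFACE

Orientations are given as a unit quaternion [x, y, z, w].
In Python, from station import sense, read_camera, close_job, grip_depth gives the robot as it stands.
- The arm moves only by the tool move_arm, never from a script. Its argument "deltas" is a list of rows, each a list of 2 entries, a list of its own where there are three numbers: the shift along the tool's x, y, z in cm, then the turn, a rotation vector about the tool's x, y, z in degrees. In form: [[[dx, dy, dz], [ax, ay, az]], ...]. A call has 1 to 10 rows; each row is the pose to reach, as a shift and turn from the pose commanded when the call began, along the tool's axes at that moment; what a row does not reach only later rows make up. A row lasts 1/8 s, in which the tool goes at most 62.5 mm and 10.7 degrees, less where a joint would pass 70% of its speed; a pose out of reach is approached as far as the arm can. A call with a gripper value outside its range is refused whole. "hand" is the closure, from 0 (fully open) to 1 (shut), set as the call begins (left out, the last holds). The fingers move at their own pace and stop on an object; "newtons" is the grip in N (left out, the last holds). Time passes only in rows, so rows that repeat a pose let the fingers close. It gives the time, the measured TCP pose, the force, the opening and the grip force at its end, in the units of the state.
- sense(): the state, without advancing time (a new reading comes with each control period).
- read_camera(name): name is "scene" or "side" or "wrist"; returns a dict with "image" (384x512x3 uint8, blue, green, red), "fx", "fy", "cx", "cy" (pixels), "rvec" (rotation vector, rad) and "tvec" (3), from world to camera coordinates, as OpenCV has them; the wrist camera has in their place "hand_eye" (4x4, takes a point from camera to tool coordinates, whose origin is the TCP and whose axes are the flange's). Camera axes: x right, y down, z forward; pixel columns grow to the right and rows downward; lengths in m; the calibration is good to about 2 mm. A picture is of the moment at which its call begins: read the wrist's pose just before it. There is no depth.
- close_job(): hands the job in; it is judged then, once.
The state is a dict: "time_s": time; "qpos": joint angles; "qvel": joint speeds; "joint_torque": joint torques, N m; "eef_pos": TCP position; "ee_rot": TCP orientation; "contact_force": force on the tool from outside, world axes, zero at the start; "wrist_torque": the same for the moment, N m; "grip_width": opening from 0.0 (shut) to 1.0 (fully open); "grip_force": force on a finger pad.
Only numpy, scipy, OpenCV 4.12 (cv2) and the standard library are available. Lean on these libraries where they do the work, as an engineer would, in place of code of your own. Each camera call takes 0.05 s, during which the arm holds its last target. There are 200 camera calls.

TASK

Get the wide rubber stopper ready for its infrared scan: slide it over the plate, without lifting or tipping it, until it stands centred on the crystal (its wiped face must stay down on the plate), then swing the press arm over it until the arm is home against its stop pin. Turn the ratchet thimble clockwise until the foot clamps the stopper and the ratchet slips by about a quarter turn, and leave it clamped. Do not disturb the two small stoppers, the wash bottle, the beaker or the forceps.

Things in the scene. Friction and masses are not known exactly. Their poses are not given: they have to be found in the camera images.
- crystal (a point): centre of the infrared crystal: a black dot 5 mm across in a bright 17 mm disc with an engraved ring 36 mm across, flush with the steel plate on top of a white bench spectrometer; 70 mm above the bench. z up; x points to the instrument's rear, where the press arm's post stands 115 mm from the crystal.
- spectrometer: the fixed instrument, 244 x 170 mm; origin on the bench under the crystal, axes as the crystal's. Its flat steel sampling plate spans x -72 to 67 mm, y -82 to 82 mm, top at z 70 mm, no rim; behind it a white rear cover is 12 mm higher. A fixed stop pin, 6 mm thick, stands at x 81, y 15.5 mm, up to z 130 mm.
- wide_stopper_center (a point): half-way up the wide stopper, the sample: a dark tapered rubber stopper 24 mm high, standing on its wide end (32 mm across), narrower at the top, about 20 g, loose on the plate, friction coefficient about 0.6. The point lies 12 mm above the plate. Its own z points down.
- small_stopper_a_center (a point): half-way up one of two alike small stoppers, other samples that must stay where they are: tapered, 24 mm high, standing on the wide end (24 mm across), loose on the plate beside or in front of the crystal. Its own z points down.
- small_stopper_b_center (a point): half-way up the other small stopper (same shape and size); it too stays where it is.
- press_arm (a joint): swing of the press arm about its post: 0 = home against the stop pin, the press foot straight above the crystal; grows to 2.2 as it opens, counter-clockwise from above (to -y of the crystal's axes). It stays where it is left: stiff friction of 0.6 N m, so pushing it 75 mm from the post takes 8 N.
- press_pivot (a point): on the axis of the arm's post, at mid height of the arm, 56 mm above the plate; the post's top is 72 mm above the plate. Turns with the arm: its -x axis points along the arm to the press. The arm is an aluminium bar 24 mm wide and 16 mm high, its underside 48 mm above the plate.
- press_head (a point): on the axis of the press at the end of the arm, 115 mm from the post, 56 mm above the plate. The press head is an aluminium cylinder 34 mm across, from 42 to 68 mm above the plate.
- thimble (a point): on the axis of the ratchet thimble, a knurled steel barrel 19 mm across above the press head, at the height of its cross bar (98 mm above the plate with the press fully up, sinks with the foot); the barrel ends 10 mm higher. Its x axis runs along the bar: 5 mm thick, 62 mm between the centres of its 9 mm end balls. 20 to 30 mm of free space below the bar.
- press_screw (a joint): angle of the screw (rad) clockwise from above, 0 = press fully up. The foot's underside is 33 mm above the plate at 0 and sinks 8 mm a turn (1.27 mm per rad); it meets the stopper at about 7 rad. Turning the free screw takes 0.035 N m.
- ratchet_thimble (a joint): slip of the thimble on the screw (rad): 0 while both turn together, grows as the ratchet slips. It slips at 0.06 N m (2.4 N pushed on the bar 25 mm from the axis).
- press_spindle: the press spindle with its steel foot, 15 mm across; origin on its axis at the foot's underside. It clamps with about 20 N when the ratchet slips and holds itself when let go.
- wash_bottle_center (a point): bystander: white squeeze bottle with a bent spout, 70 mm across, 164 mm high to the cap's top, 199 mm to the spout, standing on the bench to the left of the instrument; the point lies on its axis, 75 mm up.
- wide_stopper: the wide stopper itself; origin at the centre of its upper, narrow face, 24 mm above the plate; its own z points down.
- beaker_100: bystander: small glass beaker, 55 mm across, 70 mm high, on the bench to the right of the instrument; origin at the centre of its underside.
- forceps: bystander: steel forceps, 122 x 14 x 10 mm, lying on the bench in front of the instrument; origin at the centre of the underside.
Mind the look-alikes: they are no part of the job. Of the things that look like the wide_stopper, the larger one is meant.

How it is judged:
On the way, in this order (a step that is already met when the one before it is completed fails the run):
1. the wide stopper stands centred on the crystal (within 6 mm) with the press arm not yet home (horizontal distance between wide_stopper_center and crystal below 0.006 m and angle between wide_stopper_center's own z axis and vertical above 3 rad and value of joint press_arm above 0.1 rad), for 0.2 s.
2. the press arm is home against its stop over the stopper (value of joint press_arm below 0.04 rad and horizontal distance between wide_stopper_center and crystal below 0.006 m), for 0.2 s.
3. the foot clamps the stopper with more than 8 N and the ratchet has slipped by more than 0.8 rad (all of step 2 and contact force between press_spindle and wide_stopper above 8 N and value of joint ratchet_thimble above 0.8 rad and angle between wide_stopper_center's own z axis and vertical above 3 rad), for 0.2 s.
At the end, for the whole second after the job is handed in: The wide stopper stands upright, centred on the crystal within 6 mm; the press arm is home within 0.04 rad; the foot clamps the stopper with more than 8 N, the ratchet has slipped by more than 0.8 rad, and all is let go and at rest (all of step 3 and horizontal distance between press_spindle and crystal below 0.006 m and linear speed of wide_stopper below 0.01 m/s and contact force between the fingers and spectrometer below 0.3 N); the robot touches nothing.
It fails at once if the wide stopper is lifted off the plate (its middle more than 6 mm above where it stands) or tipped over 0.35 rad (z of wide_stopper_center in the frame of crystal above 0.018 m or angle between wide_stopper_center's own z axis and vertical below 2.79 rad).
It fails at once if a small stopper, the wash bottle, the beaker or the forceps is moved by more than 12 mm (distance of any of small_stopper_a_center, small_stopper_b_center, wash_bottle_center, beaker_100, forceps from where it was at the start of the episode above 0.012 m).
It also fails if it takes over 72 s, if anything falls off the work surface, if the arm or the gripper's body presses on something with over 40 N, if the wrist force passes 120 N, or if a joint passes its speed limit or range.

## Working session

There is one attempt and no reset: what is moved stays moved. The work goes in short steps, Python scripts to look and compute and a tool call to move; the robot and the scene stay as the last step left them, time stands still between calls to the robot, and variables do not carry over. Pictures are saved under pics/ and viewed, at most 10 in all, crops included, and the job is handed in when it is done.

Besides the shell and the picture viewer there is one more tool, called after "Call:" as a command line: name --argument value ..., lists and objects as JSON in quotes. move_arm: Moves the arm, as the interface text tells. Its arguments: {"type":"object","properties":{"deltas":{"type":"array","items":{"type":"array"}},"hand":{"type":"number"},"newtons":{"type":"number"}},"required":["deltas"]}

```bash
mkdir -p pics; ls
python3 - <<'E'
from station import sense, read_camera, grip_depth
import cv2,numpy as np,pickle
s=sense();print(s,grip_depth)
d={}
for n in("scene","side"):
    c=read_camera(n);d[n]=c;cv2.imwrite(f"pics/{n}0.png",c["image"]);print(n,{k:v for k,v in c.items() if k!="image"})
pickle.dump(d,open("c0.pkl","wb"))
E
```

```text
pics
{'time_s': 0.0, 'qpos': array([ 1.20844003,  0.33289717, -0.06470107,  1.46092385,  0.02158452,
        1.3498943 , -0.08849579]), 'qvel': array([ 0.00110176,  0.00038245,  0.00108036, -0.00128722, -0.00229825,
       -0.0001385 ,  0.00200627]), 'joint_torque': array([ 3.11227759e-04, -6.23258829e+01,  2.48023414e-02, -3.89890087e+01,
       -6.13716734e-02,  3.98757763e-02,  7.75129047e-05]), 'eef_pos': array([ 0.20815973, -0.58891413,  0.22174647]), 'ee_rot': array([ 9.85603227e-01,  1.69073267e-01, -1.45024640e-04, -6.99067673e-04]), 'contact_force': array([0.22659972, 0.41623882, 0.14378016]), 'wrist_torque': array([ 0.0114567 ,  0.02946551, -0.08536069]), 'grip_force': 0.0, 'grip_width': 1.0007460346676595} -0.0187
scene {'fx': 460.537691860305, 'fy': 460.537691860305, 'cx': 251.90612059854985, 'cy': 191.982916864318, 'rvec': array([ 1.07388814, -2.01427901,  1.25942613]), 'tvec': array([0.55136048, 0.19994373, 0.69587588])}
side {'fx': 490.3084157966625, 'fy': 490.3084157966625, 'cx': 254.56871353562923, 'cy': 194.56862822808768, 'rvec': array([ 1.91806336, -1.60954031,  0.63372316]), 'tvec': array([0.25587423, 0.48608671, 0.7708183 ])}
```

```bash
python3 -c "
import cv2,numpy as np
a=cv2.imread('pics/scene0.png');b=cv2.imread('pics/side0.png')
cv2.imwrite('pics/both.png',cv2.resize(np.vstack([a,b]),None,fx=.78,fy=.78))"
```

```text
(no output)
```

View pics/scene0.png

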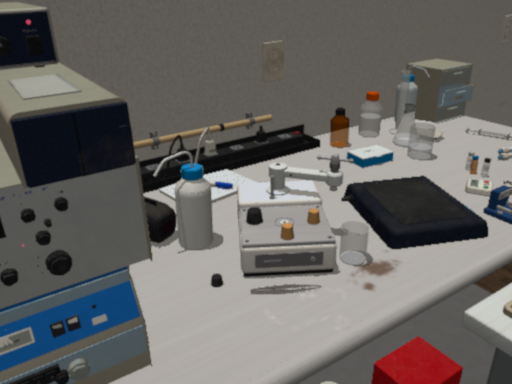

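View pics/side0.png

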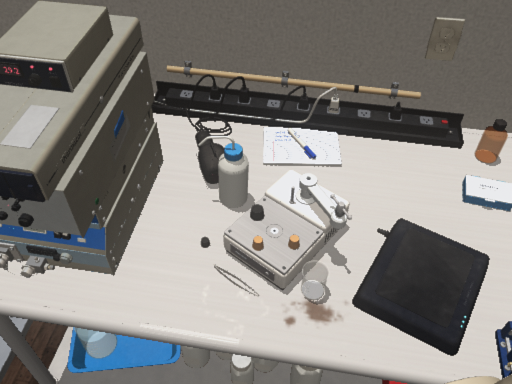

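In the scene view the dark stopper on the plate is at (255,215), the orange stoppers at (287,231) and (314,215), and a small black stopper lies on the bench at (217,280). In the side view these are at (257,213), (258,242), (294,241) and (205,242). The crystal is at (285,222) in scene and (274,231) in side. The press arm is open, with its thimble at about (335,165) in scene.

Things that could be taken for the wide stopper: the black one on the plate (255,215), the black one on the bench (217,280), and the two orange ones. I choose (255,215), since it is dark, larger and on the plate. Next is a close crop to check it.

```bash
cat > h.py <<'E'
import numpy as np,cv2
def cam(c):
    R,_=cv2.Rodrigues(c["rvec"]);K=np.array([[c["fx"],0,c["cx"]],[0,c["fy"],c["cy"]],[0,0,1]]);return K,R,np.array(c["tvec"]).reshape(3)
def ray(c,u,v):
    K,R,t=cam(c);return -R.T@t, R.T@np.linalg.inv(K)@[u,v,1]
def plane(c,u,v,z):
    o,d=ray(c,u,v);return o+d*(z-o[2])/d[2]
def tri(c1,p1,c2,p2):
    P=[np.hstack([R,t[:,None]]) for K,R,t in(cam(c1),cam(c2))]
    P=[cam(c)[0]@p for c,p in zip((c1,c2),P)]
    X=cv2.triangulatePoints(*P,np.array(p1,float),np.array(p2,float))[:,0];return X[:3]/X[3]
def proj(c,X):
    return cv2.projectPoints(np.array(X,float).reshape(-1,3),c["rvec"],np.array(c["tvec"]),cam(c)[0],None)[0][:,0]
E
python3 - <<'E'
import pickle,cv2,numpy as np
from h import *
d=pickle.load(open("c0.pkl","rb"));S,D=d["scene"],d["side"]
for n,p,q in [("wide",(255,215),(257,213)),("A",(287,231),(258,242)),("B",(314,215),(294,241)),("crystal",(285,222),(274,231)),("bench",(217,280),(205,242))]:
    print(n,tri(S,p,D,q).round(3))
print([plane(D,274,231,.07).round(3),plane(S,285,222,.07).round(3)])
a=cv2.resize(S["image"][140:280,220:370],None,fx=4,fy=4,interpolation=cv2.INTER_CUBIC)
b=cv2.resize(D["image"][165:305,215:365],None,fx=4,fy=4,interpolation=cv2.INTER_CUBIC)
cv2.imwrite("pics/crop.png",cv2.resize(np.vstack([a,b]),None,fx=.53,fy=.53)); cv2.imwrite("pics/cb.png",b);cv2.imwrite("pics/ca.png",a)
E
```

```text
wide [0.477 0.338 0.084]
A [0.4   0.322 0.082]
B [0.414 0.249 0.085]
crystal [0.443 0.295 0.072]
bench [0.434 0.448 0.009]
[array([0.445, 0.295, 0.07 ]), array([0.444, 0.293, 0.07 ])]
```

View pics/cb.png

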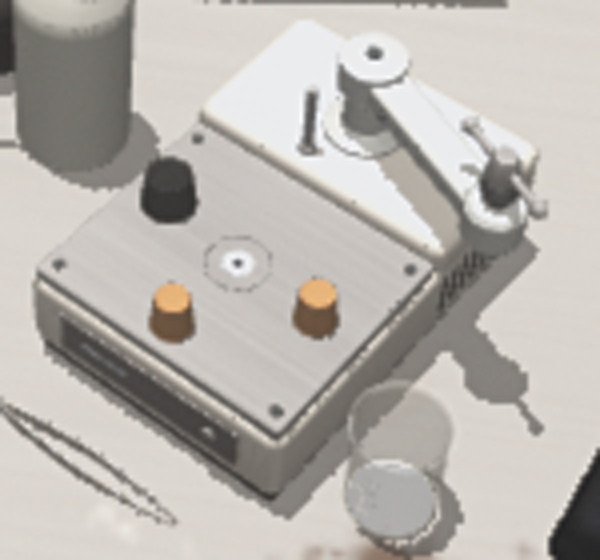

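View pics/ca.png

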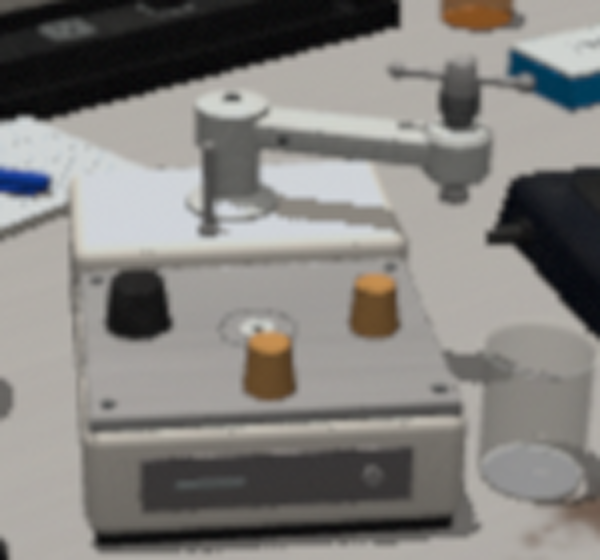

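The crops confirm the black wide stopper on the plate, at (168,190) in the side crop. The post top is at (374,53), the pin at (310,120), the thimble at (500,165), and the bar balls at (472,128) and (540,207).

Run:
```python
import pickle
from h import *
d=pickle.load(open("c0.pkl","rb"));S,D=d["scene"],d["side"]
f=lambda p:(220+p[0]/4-.4,140+p[1]/4-.4); g=lambda p:(215+p[0]/4-.4,165+p[1]/4-.4)
P={}
for n,p,q in [("crystal",(257,328),(237.5,263)),("post",(232,97),(374,53)),("ball1",(397,71),(472,128)),("ball2",(530,84),(540,207)),("barreltop",(460,62),(503,157)),("headtop",(459,128),(497,206)),
 ("wtop",(137,276),(169,162)),("Atop",(269,343),(172,291)),("Btop",(376,284),(318,287))]:
    P[n]=X=tri(S,f(p),D,g(q)); print(n,X.round(4), plane(S,*f(p),X[2]).round(3))
def pl(n,z,p,q): 
    a,b=plane(S,*f(p),z),plane(D,*g(q),z); print(n,a.round(4),b.round(4)); return (a+b)/2
c=pl("cr",.07,(257,328),(237.5,263));po=pl("post",.142,(232,97),(374,53))
v=(po-c)[:2];print("len",np.linalg.norm(v),"theta",np.degrees(np.arctan2(v[1],v[0])))
w=pl("w",.094,(137,276),(169,162));pl("A",.094,(269,343),(172,291));pl("B",.094,(376,284),(318,287))
h=pl("head",.168,(463,78),(506,168))
b=(h-po)[:2];print("arm",np.linalg.norm(b),np.degrees(np.arctan2(b[1],b[0])))
# bottle cap
print("bottle", tri(S,(193,172),D,(233,150)).round(3))
```

```text
crystal [0.4451 0.2953 0.0713] [0.445 0.295 0.071]
post [0.5442 0.2381 0.1422] [0.544 0.238 0.142]
ball1 [0.48   0.1841 0.1632] [0.481 0.184 0.163]
ball2 [0.4285 0.1477 0.1659] [0.425 0.149 0.166]
barreltop [0.4536 0.1683 0.1728] [0.453 0.168 0.173]
headtop [0.4526 0.1667 0.1378] [0.453 0.166 0.138]
wtop [0.484  0.3386 0.0975] [0.479 0.339 0.097]
Atop [0.4012 0.3232 0.094 ] [0.398 0.324 0.094]
Btop [0.4167 0.2498 0.0942] [0.413 0.251 0.094]
cr [0.4467 0.2939 0.07  ] [0.4463 0.2955 0.07  ]
post [0.5439 0.238  0.142 ] [0.5448 0.2382 0.142 ]
len 0.1130705092710192 theta -30.046623139727583
w [0.4848 0.3357 0.094 ] [0.49   0.3404 0.094 ]
A [0.3981 0.3237 0.094 ] [0.4033 0.3241 0.094 ]
B [0.4138 0.2503 0.094 ] [0.4191 0.2506 0.094 ]
head [0.4456 0.173  0.168 ] [0.4512 0.166  0.168 ]
arm 0.11795357083892098 -144.45488577976982
bottle [0.585 0.41  0.155]
```

Call:
move_arm --deltas '[[[2,-2,-5],[0,0,0]],[[45.7,-35.7,-9],[0,0,0]],[[45.7,-35.7,-9],[0,0,0]],[[45.7,-35.7,-9],[0,0,0]],[[45.7,-35.7,-9],[0,0,0]],[[45.7,-35.7,-9],[0,0,0]],[[45.7,-35.7,-9],[0,0,0]],[[45.7,-35.7,-9],[0,0,0]],[[45.7,-35.7,-9],[0,0,0]],[[45.7,-35.7,-9],[0,0,0]]]' --hand 0.4 --newtons 5

```text
time_s: 1.35
eef_pos: [0.521, -0.0981, 0.3126]
ee_rot: [0.986, 0.17, 0.0, 0.0]
contact_force: [0.8, -1.0, 0.1]
grip_width: 0.601
grip_force: 0.0
```

```bash
cat >> h.py <<'E'
from scipy.spatial.transform import Rotation as Ro
def to(x,y,z,s=None):
    "tool delta in cm to a world point"
    from station import sense
    s=s or sense();return (Ro.from_quat(s["ee_rot"]).inv().apply(np.array([x,y,z])-s["eef_pos"])*100).round(1)
def yaw(s): 
    a=Ro.from_quat(s["ee_rot"]).as_matrix()[:,1];return np.degrees(np.arctan2(a[1],a[0]))
def st():
    from station import sense
    s=sense();print("t%.2f"%s["time_s"],s["eef_pos"].round(4),"yaw_y %.1f"%yaw(s),"q",s["qpos"].round(2),"F",s["contact_force"].round(1),"w %.2f g %.1f"%(s["grip_width"],s["grip_force"]));return s
E
python3 -c "
from h import *
s=st();print(to(.483,.338,.27,s))"
```

```text
t1.35 [ 0.521  -0.0981  0.3126] yaw_y -70.5 q [ 0.6   0.13 -0.55  1.54  0.07  1.49 -1.18] F [ 0.8 -1.   0.1] w 0.60 g 0.0
[ 11.  -42.4   4.3]
```

Call:
move_arm --deltas '[[[2,-7,1],[0,0,4]],[[11,-42.4,4],[0,0,4]],[[11,-42.4,4],[0,0,4]],[[11,-42.4,4],[0,0,4]],[[11,-42.4,4],[0,0,4]],[[11,-42.4,4],[0,0,4]],[[11,-42.4,4],[0,0,4]],[[11,-42.4,4],[0,0,4]],[[11,-42.4,4],[0,0,4]],[[11,-42.4,4],[0,0,4]]]'

```text
time_s: 2.6
eef_pos: [0.4835, 0.3344, 0.2725]
ee_rot: [0.991, 0.133, 0.0, 0.0]
contact_force: [0.3, -0.2, 0.0]
grip_width: 0.597
grip_force: 0.0
```

```bash
cat >> h.py <<'E'
def wrist(name):
    from station import sense,read_camera
    s=sense();c=read_camera("wrist");T=np.eye(4);T[:3,:3]=Ro.from_quat(s["ee_rot"]).as_matrix();T[:3,3]=s["eef_pos"]
    W=np.linalg.inv(T@np.array(c["hand_eye"]));c["rvec"]=cv2.Rodrigues(W[:3,:3])[0].ravel();c["tvec"]=W[:3,3]
    cv2.imwrite("pics/%s.png"%name,c["image"]);return c
E
python3 -c "
from h import *
import pickle
s=st();c=wrist('w1');pickle.dump(c,open('w1.pkl','wb'))
print(proj(c,[[.483,.338,.094],[.4455,.295,.07],[.4,.3235,.094],[.416,.25,.094]]).round(0))"
```

```text
t2.60 [0.4835 0.3344 0.2725] yaw_y -74.7 q [-0.02  0.34 -0.84  1.45  0.25  1.47 -2.16] F [ 0.3 -0.2  0. ] w 0.60 g 0.0
[[249. 172.]
 [277. 208.]
 [242. 245.]
 [309. 248.]]
```

View pics/w1.png

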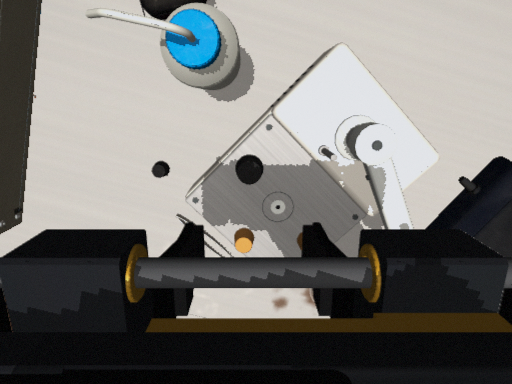

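The wrist view shows the wide stopper at (249,169), the crystal at (278,207) and small stopper A at (244,240). B is partly hidden by a finger at (305,240). Predicted pixels agree to about 1 px for the crystal.

Run:
```python
from h import *
import pickle
c=pickle.load(open('w1.pkl','rb'));im=c["image"]
g=im.max(2)[145:195,225:275]
n,l,s,ct=cv2.connectedComponentsWithStats((g<45).astype(np.uint8))
for i in range(1,n):
    if s[i,4]>100:
        u,v=ct[i]+[225,145];print(s[i],u,v,plane(c,u,v,.082).round(4))
g=im.max(2)[200:215,270:286].astype(int);print(g[::1].tolist() if 0 else np.argwhere(g<80)[:, ::-1].mean(0)+[270,200])
for z in[.07]:print(plane(c,278,207,z).round(4))
```

```text
[ 11  11  27  28 601] 248.98169717138103 169.11647254575706 [0.4834 0.3386 0.082 ]
[277.54545455 206.63636364]
[0.4466 0.2938 0.07  ]
```

Call:
move_arm --deltas '[[[0.1,-0.4,4],[0,0,0]],[[0.1,-0.4,8],[0,0,0]],[[0.1,-0.4,12],[0,0,0]],[[0.1,-0.4,15],[0,0,0]],[[0.1,-0.4,18],[0,0,0]],[[0.1,-0.4,19.5],[0,0,0]],[[0.1,-0.4,19.7],[0,0,0]],[[0.1,-0.4,19.7],[0,0,0]]]'

```text
time_s: 3.65
eef_pos: [0.4832, 0.3403, 0.0766]
ee_rot: [0.991, 0.134, 0.001, -0.0]
contact_force: [0.6, -0.3, 0.3]
grip_width: 0.605
grip_force: 0.0
```

Call:
move_arm --deltas '[[[0,0,0],[0,0,0]],[[0,0,0],[0,0,0]],[[0,0,0],[0,0,0]],[[0,0,0],[0,0,0]]]' --hand 0.75 --newtons 3

```text
time_s: 4.15
eef_pos: [0.4826, 0.3402, 0.0757]
ee_rot: [0.991, 0.135, 0.0, -0.0]
contact_force: [-0.4, -0.3, 1.3]
grip_width: 0.34
grip_force: 3.1
```

```bash
python3 -c "
from h import *
s=st();d=np.array([.446,.294])-[.4835,.3385];p=s['eef_pos'][:2]+d;print(to(*p,s['eef_pos'][2],s))"
```

```text
t4.15 [0.4826 0.3402 0.0757] yaw_y -74.5 q [-0.07  0.5  -0.78  1.69  0.39  1.11 -2.27] F [-0.4 -0.3  1.3] w 0.34 g 3.1
[-4.8  3.3 -0. ]
```

Call:
move_arm --deltas '[[[-0.4,0.3,0],[0,0,0]],[[-1,0.7,0],[0,0,0]],[[-1.6,1.1,0],[0,0,0]],[[-2.2,1.6,0],[0,0,0]],[[-2.8,2.0,0],[0,0,0]],[[-3.4,2.5,0],[0,0,0]],[[-4.0,2.9,0],[0,0,0]],[[-4.5,3.3,0],[0,0,0]],[[-4.8,3.5,0],[0,0,0]],[[-4.8,3.5,0],[0,0,0]]]'

```text
time_s: 5.4
eef_pos: [0.4454, 0.2931, 0.0755]
ee_rot: [0.991, 0.134, -0.0, 0.0]
contact_force: [-0.3, -0.4, 5.8]
grip_width: 0.338
grip_force: 3.3
```

Call:
move_arm --deltas '[[[0,0,0],[0,0,0]],[[0,0,0],[0,0,0]],[[0,0,0],[0,0,0]]]' --hand 0.45

```text
time_s: 5.78
eef_pos: [0.4453, 0.2935, 0.0752]
ee_rot: [0.991, 0.135, -0.0, 0.0]
contact_force: [0.0, 0.9, -0.8]
grip_width: 0.532
grip_force: 0.0
```

Run:
```python
from h import *
from station import read_camera
s=st();print(to(.446,.294,.0757,s))
S,D=read_camera("scene"),read_camera("side")
for c in(S,D):
    u,v=proj(c,[.446,.294,.082])[0].astype(int);r=20
    g=c["image"].max(2)[v-r:v+r,u-r:u+r]
    print((u,v))
a=[]
for c in(S,D):
    u,v=proj(c,[.446,.294,.082])[0].astype(int);a.append(cv2.resize(c["image"][v-35:v+35,u-45:u+45],None,fx=6,fy=6,interpolation=cv2.INTER_CUBIC))
cv2.imwrite("pics/slid.png",cv2.resize(np.hstack(a),(800,311)))
```

```text
t5.78 [0.4453 0.2935 0.0752] yaw_y -74.5 q [ 0.03  0.39 -0.82  1.84  0.32  1.06 -2.21] F [ 0.   0.9 -0.8] w 0.53 g 0.0
[ 0.1 -0.  -0.1]
(np.int64(284), np.int64(216))
(np.int64(274), np.int64(227))
```

View pics/slid.png

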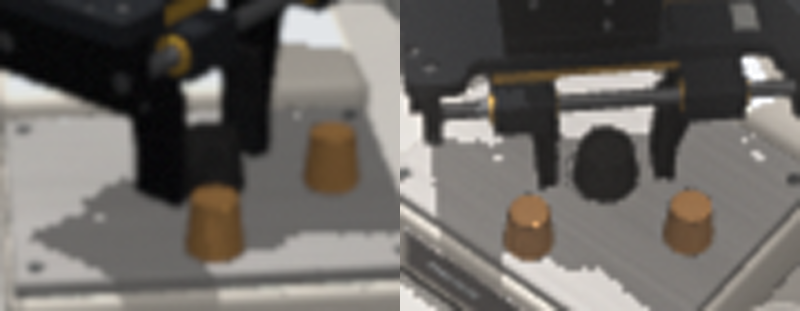

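The stopper stands upright between the open fingers, and both small stoppers are unmoved. I'll lift and check the centring.

Call:
move_arm --deltas '[[[0,0,-4],[0,0,0]],[[0,0,-9],[0,0,0]],[[0,0,-14],[0,0,0]],[[0,0,-18],[0,0,0]],[[0,0,-18],[0,0,0]]]'

```text
time_s: 6.5
eef_pos: [0.4466, 0.2947, 0.2585]
ee_rot: [0.991, 0.135, 0.002, -0.001]
contact_force: [-0.3, 0.1, -0.2]
grip_width: 0.551
grip_force: 0.0
```

Run:
```python
from h import *
from station import read_camera
s=st();c=wrist('w2')
def blob(c,X,r,thr=55):
    u0,v0=(proj(c,X)[0]-r).astype(int);g=c["image"].max(2)[v0:v0+2*r,u0:u0+2*r]
    n,l,q,ct=cv2.connectedComponentsWithStats((g<thr).astype(np.uint8))
    for i in range(1,n):
        if q[i,4]>60:
            u,v=ct[i]+[u0,v0];print(q[i],ct[i].round(1),plane(c,u,v,.082).round(4))
for cc,r in((c,24),(read_camera("side"),16)):
    for t in(45,60):blob(cc,[.446,.294,.082],r,t)
D=read_camera("side");S=read_camera("scene")
hs=lambda c:cv2.inRange(cv2.cvtColor(c["image"],cv2.COLOR_BGR2HSV),(8,120,60),(20,255,255))
import pickle
d=pickle.load(open("c0.pkl","rb"))
for a,n in((D,"side"),(S,"scene")):
  for im in(a,d[n]):
    n_,l,q,ct=cv2.connectedComponentsWithStats(hs(im)[190:260,240:330]);print([(ct[i].round(1).tolist(),q[i,4]) for i in range(1,n_) if q[i,4]>20])
```

```text
t6.50 [0.4466 0.2947 0.2585] yaw_y -74.5 q [ 0.11  0.21 -0.88  1.61  0.16  1.4  -2.09] F [-0.3  0.1 -0.2] w 0.55 g 0.0
[ 11  11  29  30 658] [25.2 25. ] [0.4454 0.2932 0.082 ]
[ 11  11  29  30 683] [25.1 24.9] [0.4454 0.2933 0.082 ]
[ 11  11  13  15 126] [16.9 19.2] [0.4376 0.2927 0.082 ]
[]
[([17.3, 49.8], np.int32(24))]
[([73.3, 26.2], np.int32(143)), ([46.9, 40.7], np.int32(173))]
[([73.1, 26.3], np.int32(135)), ([46.9, 41.2], np.int32(147))]
```

The stopper is 1 mm off the crystal, so step 1 is met. Next I turn the hand and go to the open side of the press arm.

Call:
move_arm --deltas '[[[0.6,2.7,0],[0,0,-10]],[[1.2,5.4,0],[0,0,-20]],[[1.8,8,0],[0,0,-30]],[[2.5,10.7,0],[0,0,-40]],[[3.1,13.4,0],[0,0,-50]],[[3.1,13.4,0],[0,0,-60]],[[3.1,13.4,0],[0,0,-70]],[[3.1,13.4,0],[0,0,-80]],[[3.1,13.4,0],[0,0,-90]],[[3.1,13.4,0],[0,0,-100]]]' --hand 1 --newtons 10

```text
time_s: 7.95
eef_pos: [0.5107, 0.1725, 0.2543]
ee_rot: [0.531, 0.847, -0.001, -0.001]
contact_force: [0.2, 0.4, -1.0]
grip_width: 0.005
grip_force: 0.0
```

Call:
move_arm --deltas '[[[0,0,0],[0,0,-9]],[[0,0,0],[0,0,-12]],[[0,0,0],[0,0,-12]]]'

```text
time_s: 8.32
eef_pos: [0.5108, 0.1726, 0.2544]
ee_rot: [0.443, 0.897, -0.0, -0.001]
contact_force: [-0.1, -0.7, 0.3]
grip_width: 0.003
grip_force: 0.0
```

Run:
```python
from h import *
s=st();print(to(.512,.1736,.123,s));c=wrist('w3')
print(proj(c,[[.545,.2372,.142],[.452,.167,.178],[.4938,.1972,.134],[.512,.1736,.134]]).round())
```

```text
t8.32 [0.5108 0.1726 0.2544] yaw_y 37.4 q [ 0.49  0.28 -1.06  1.6   0.24  1.41  0.06] F [-0.1 -0.7  0.3] w 0.00 g 0.0
[-0.   0.2 13.1]
[[331. 152.]
 [183. 158.]
 [253. 151.]
 [253. 185.]]
```

View pics/w3.png

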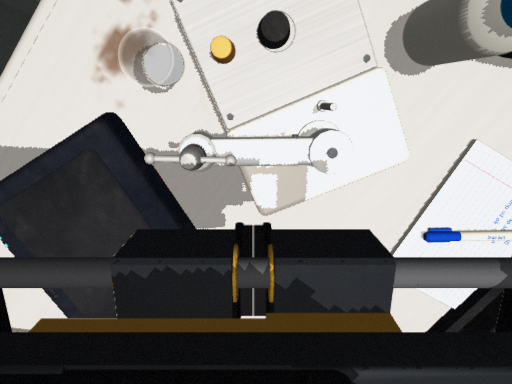

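The view shows the post at (332,153), the thimble at (190,158) and the stopper inside the ring at (275,30). Descend beside the arm.

Call:
move_arm --deltas '[[[0,0.2,5],[0,0,0]],[[0,0.2,10],[0,0,0]],[[0,0.2,13.1],[0,0,0]],[[0,0.2,13.1],[0,0,0]]]'

```text
time_s: 8.88
eef_pos: [0.5112, 0.1734, 0.1225]
ee_rot: [0.443, 0.897, -0.001, -0.002]
contact_force: [-0.5, 0.8, 0.2]
grip_width: 0.007
grip_force: 0.0
```

```bash
cat > sw.py <<'E'
from h import *
import sys
s=st();P=np.array([.545,.2372]);y0=yaw(s);off=.0215
u=lambda a:np.array([np.cos(np.radians(a)),np.sin(np.radians(a))])
for f in map(float,sys.argv[1:]):
    c=P+.065*u(f)+off*u(f+90);t=to(*c,.123,s);print([t.tolist(),[0,0,round(y0-(f-180),1)]])
E
python3 sw.py 218 214 209 203 197 191 185 180
```

```text
t8.88 [0.5112 0.1734 0.1225] yaw_y 37.4 q [ 0.43  0.4  -1.    1.77  0.36  1.18 -0.03] F [-0.5  0.8  0.2] w 0.01 g 0.0
[[0.8, 0.1, -0.1], [0, 0, np.float64(-0.6)]]
[[1.3, -0.1, -0.1], [0, 0, np.float64(3.4)]]
[[1.8, -0.2, -0.0], [0, 0, np.float64(8.4)]]
[[2.5, -0.3, -0.0], [0, 0, np.float64(14.4)]]
[[3.3, -0.3, -0.0], [0, 0, np.float64(20.4)]]
[[4.0, -0.2, -0.0], [0, 0, np.float64(26.4)]]
[[4.7, -0.1, -0.0], [0, 0, np.float64(32.4)]]
[[5.3, 0.1, -0.0], [0, 0, np.float64(37.4)]]
```

Call:
move_arm --deltas '[[[0.5,0.1,0],[0,0,0]],[[0.8,0.1,0],[0,0,0]],[[1.3,-0.1,0],[0,0,3]],[[1.8,-0.2,0],[0,0,8]],[[2.5,-0.3,0],[0,0,14]],[[3.3,-0.3,0],[0,0,20]],[[4.0,-0.2,0],[0,0,26]],[[4.7,-0.1,0],[0,0,32]],[[5.3,0.1,0],[0,0,37]]]'

```text
time_s: 10.0
eef_pos: [0.4829, 0.2145, 0.126]
ee_rot: [0.706, 0.708, -0.0, 0.002]
contact_force: [1.2, -10.5, 2.2]
grip_width: 0.008
grip_force: 5.2
```

```bash
python3 sw.py 177 174 170 166 162 158 155 152 150 148
```

```text
t10.00 [0.4829 0.2145 0.126 ] yaw_y 0.1 q [ 0.28  0.33 -0.91  1.8   0.29  1.15 -0.72] F [  1.2 -10.5   2.2] w 0.01 g 5.2
[[0.5, -0.4, 0.3], [0, 0, np.float64(3.1)]]
[[0.8, -0.5, 0.3], [0, 0, np.float64(6.1)]]
[[1.3, -0.6, 0.3], [0, 0, np.float64(10.1)]]
[[1.8, -0.6, 0.3], [0, 0, np.float64(14.1)]]
[[2.2, -0.6, 0.3], [0, 0, np.float64(18.1)]]
[[2.7, -0.6, 0.3], [0, 0, np.float64(22.1)]]
[[3.1, -0.6, 0.3], [0, 0, np.float64(25.1)]]
[[3.4, -0.5, 0.3], [0, 0, np.float64(28.1)]]
[[3.7, -0.5, 0.3], [0, 0, np.float64(30.1)]]
[[3.9, -0.4, 0.3], [0, 0, np.float64(32.1)]]
```

Call:
move_arm --deltas '[[[0.5,-0.2,0],[0,0,3]],[[0.8,-0.3,0],[0,0,6]],[[1.3,-0.4,0],[0,0,10]],[[1.8,-0.4,0],[0,0,14]],[[2.2,-0.4,0],[0,0,18]],[[2.7,-0.4,0],[0,0,22]],[[3.1,-0.4,0],[0,0,25]],[[3.4,-0.3,0],[0,0,28]],[[3.7,-0.3,0],[0,0,30]],[[3.8,-0.3,0],[0,0,30]]]'

```text
time_s: 11.25
eef_pos: [0.4788, 0.2489, 0.1256]
ee_rot: [0.865, 0.501, -0.003, 0.004]
contact_force: [-6.7, -25.6, 15.4]
grip_width: 0.002
grip_force: 12.7
```

Run:
```python
from h import *
s=st();P=np.array([.545,.2372]);v=s["eef_pos"][:2]-P
r=np.hypot(*v);a=np.degrees(np.arctan2(v[1],v[0]));print(r,"arm az est",a-np.degrees(np.arcsin(.0215/r)))
```

```text
t11.25 [0.4788 0.2489 0.1256] yaw_y -29.8 q [ 0.14  0.34 -0.83  1.77  0.28  1.16 -1.3 ] F [ -6.7 -25.6  15.4] w 0.00 g 12.7
0.06726155149680378 arm az est 151.31483087174544
```

Force rose from 10 to about 30 N, so the arm is against the pin. Back off, rise and check.

Call:
move_arm --deltas '[[[-1,0,0],[0,0,0]],[[-2.5,0,0],[0,0,0]],[[-2.5,0,-4],[0,0,0]],[[-2.5,0,-9],[0,0,0]],[[-2.5,0,-14],[0,0,0]],[[-2.5,0,-14],[0,0,0]]]'

```text
time_s: 12.0
eef_pos: [0.4667, 0.2342, 0.2687]
ee_rot: [0.864, 0.504, 0.004, 0.001]
contact_force: [0.4, -0.6, -1.4]
grip_width: 0.007
grip_force: 0.0
```

Run:
```python
from h import *
import pickle
from station import read_camera
s=st();c=wrist('w4');d=read_camera("side");S=read_camera("scene");pickle.dump((c,d,S),open("c4.pkl","wb"))
print(proj(c,[[.545,.2372,.142],[.446,.294,.178]]).round(),proj(d,[.446,.294,.178]),proj(S,[.446,.294,.178]))
a=[cv2.resize(c["image"],(400,300))]
for k in(d,S):
    u,v=proj(k,[.47,.27,.12])[0].astype(int);a.append(cv2.resize(k["image"][v-45:v+45,u-60:u+60],(400,300),interpolation=cv2.INTER_CUBIC))
cv2.imwrite("pics/home.png",np.vstack([np.hstack(a[:2]),np.hstack([a[2],a[2]*0])]))
```

```text
t12.00 [0.4667 0.2342 0.2687] yaw_y -29.5 q [ 0.24  0.16 -0.87  1.63  0.12  1.4  -1.16] F [ 0.4 -0.6 -1.4] w 0.01 g 0.0
[[328. 139.]
 [189. 144.]] [[276.65226028 196.59829181]] [[284.42220566 168.45480288]]
```

View pics/home.png

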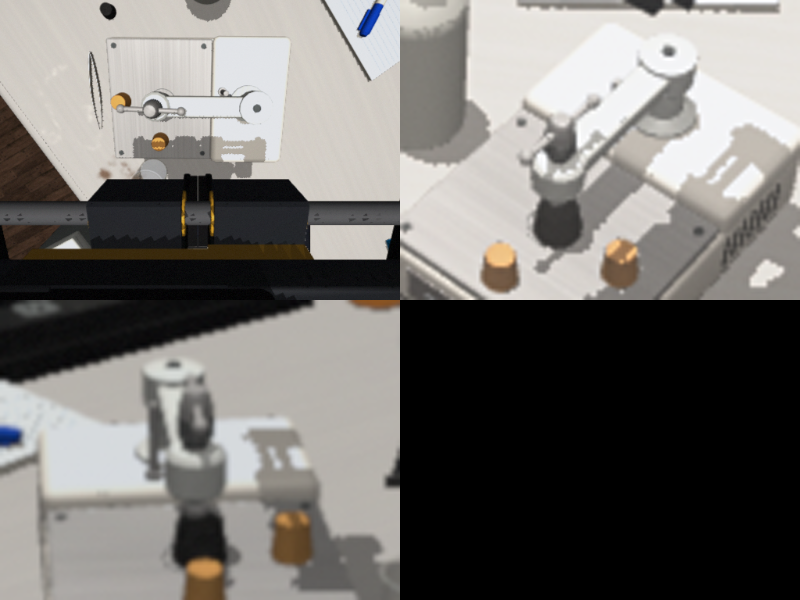

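The arm sits over the stopper with its bar close to the pin, and the ball bar is along the arm. I'll check the angle numerically.

Run:
```python
from h import *
import pickle
c,d,S=pickle.load(open("c4.pkl","rb"))
im=c["image"];k=1.28
# arm bar edges, columns between head and post
g=cv2.cvtColor(im,cv2.COLOR_BGR2GRAY).astype(int)
for u in(225,250,275,295):
    col=g[110:165,u];e=np.abs(np.diff(col));i=np.argsort(e)[-5:];print(u,sorted((i+110).tolist()),col[::3].tolist())
print("barrel",plane(c,194.5,138,.178),"post",plane(c,329,138,.142))
# prediction of top edges of bar at home
P=np.array([.545,.2372]);D=np.array([.446,.294])-P;D/=np.linalg.norm(D);n=np.array([-D[1],D[0]])
for s in(-.012,.012): print(proj(c,[[*(P+D*r+n*s),.134] for r in(.03,.06,.09)]).round(1).tolist())
cv2.imwrite("pics/arm.png",cv2.resize(im[90:190,130:370],None,fx=3.3,fy=3.3,interpolation=cv2.INTER_CUBIC))
```

```text
225 [121, 123, 138, 145, 148] [208, 205, 205, 204, 161, 228, 229, 230, 228, 229, 161, 192, 212, 169, 198, 198, 199, 198, 198]
250 [122, 123, 124, 149, 150] [213, 212, 213, 212, 186, 226, 229, 229, 230, 229, 228, 228, 228, 190, 206, 203, 204, 203, 200]
275 [122, 123, 124, 149, 150] [228, 229, 228, 228, 217, 220, 228, 227, 228, 229, 229, 228, 229, 203, 228, 229, 228, 228, 230]
295 [119, 120, 123, 124, 150] [229, 229, 229, 229, 78, 213, 228, 228, 228, 229, 229, 228, 228, 197, 229, 229, 229, 228, 229]
barrel [0.45182926 0.29560046 0.178     ] post [0.54649744 0.23763763 0.142     ]
[[292.7, 124.4], [258.8, 124.2], [224.9, 124.0]]
[[291.7, 151.4], [258.5, 151.2], [225.3, 151.0]]
```

View pics/arm.png

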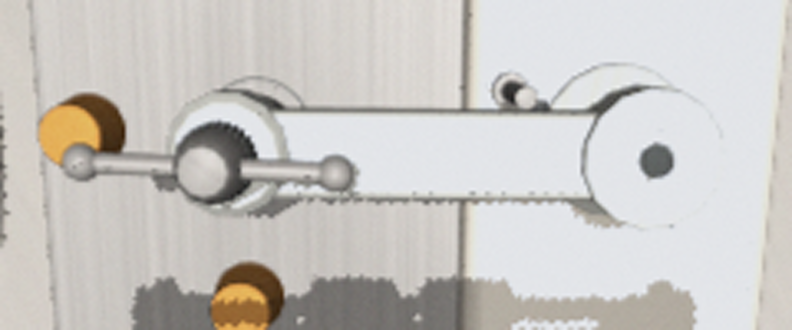

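The bar's edges match the home prediction within about 0.01 rad and it touches the pin, so the arm is home. Next I put the open fingers astride the thimble, like a key across the bar.

Call:
move_arm --deltas '[[[0.5,-0.5,0],[0,0,-10]],[[1,-1,0],[0,0,-20]],[[1.7,-1.7,0],[0,0,-30]],[[2.4,-2.4,0],[0,0,-40]],[[3.1,-3.2,0],[0,0,-50]],[[3.8,-4,0],[0,0,-60]],[[4.4,-4.6,0],[0,0,-70]],[[4.4,-4.6,0],[0,0,-80]],[[4.4,-4.6,0],[0,0,-80]]]' --hand 0.5

```text
time_s: 13.28
eef_pos: [0.4468, 0.2935, 0.2633]
ee_rot: [0.338, 0.941, -0.001, -0.001]
contact_force: [0.4, 0.2, -0.5]
grip_width: 0.494
grip_force: 0.0
```

```bash
python3 -c "
from h import *
s=st();print(to(.448,.295,.147,s))
c=wrist('w5')
print(proj(c,[[.448,.295,.178],[.448+.031*.866,.295-.0155,.168],[.448-.031*.866,.295+.0155,.168]]))
g=c['image']
print(c['image'].shape)"
```

```text
t13.28 [0.4468 0.2935 0.2633] yaw_y 50.4 q [ 0.26  0.26 -1.08  1.59  0.23  1.43  0.04] F [ 0.4  0.2 -0.5] w 0.49 g 0.0
[-0.   0.2 11.6]
[[253.83845218 195.71370174]
 [259.92419495 227.48115706]
 [247.32081007 154.78763333]]
(384, 512, 3)
```

Call:
move_arm --deltas '[[[0,0.2,4],[0,0,0]],[[0,0.2,7],[0,0,0]],[[0,0.2,9],[0,0,0]],[[0,0.2,10.5],[0,0,0]],[[0,0.2,11.6],[0,0,0]],[[0,0.2,11.6],[0,0,0]]]'

```text
time_s: 14.08
eef_pos: [0.4485, 0.2953, 0.1482]
ee_rot: [0.338, 0.941, -0.0, -0.0]
contact_force: [-0.6, -0.7, -0.2]
grip_width: 0.5
grip_force: 0.0
```

Call:
move_arm --deltas '[[[0,0,0],[0,0,10]],[[0,0,0],[0,0,20]],[[0,0,0],[0,0,30]],[[0,0,0],[0,0,40]],[[0,0,0],[0,0,50]],[[0,0,0],[0,0,60]],[[0,0,0],[0,0,70]],[[0,0,0],[0,0,80]]]'

```text
time_s: 15.08
eef_pos: [0.4488, 0.2953, 0.1492]
ee_rot: [0.865, 0.501, 0.0, 0.0]
contact_force: [-1.5, -1.4, -0.4]
grip_width: 0.504
grip_force: 0.7
```

Run:
```python
from h import *
import pickle
from station import read_camera
s=st();d=read_camera("side");S=read_camera("scene");c=wrist("w6")
cv2.imwrite("pics/s6.png",d["image"]);cv2.imwrite("pics/sc6.png",S["image"])
u,v=proj(d,[.448,.295,.15])[0].astype(int);a=cv2.resize(d["image"][v-45:v+45,u-60:u+60],(400,300),interpolation=cv2.INTER_CUBIC)
u,v=proj(S,[.448,.295,.15])[0].astype(int);b=cv2.resize(S["image"][v-45:v+45,u-60:u+60],(400,300),interpolation=cv2.INTER_CUBIC)
w=cv2.resize(c["image"],(400,300));cv2.imwrite("pics/key.png",np.vstack([np.hstack([a,b]),np.hstack([w,w*0])]))
```

```text
t15.07 [0.4488 0.2953 0.1492] yaw_y -29.9 q [ 0.02  0.29 -0.79  1.76  0.22  1.19 -1.36] F [-1.5 -1.4 -0.4] w 0.50 g 0.7
```

View pics/key.png

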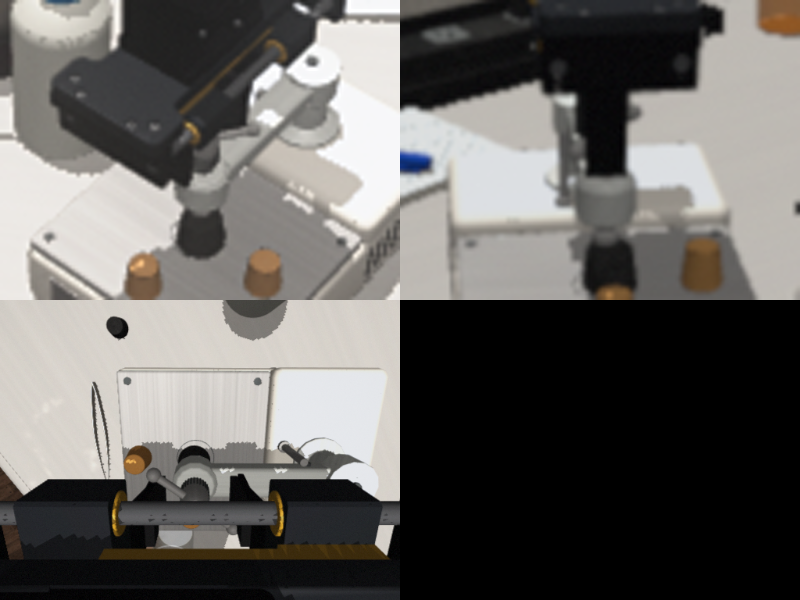

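The fingers straddle the barrel and the bar (ball at (155,477)) is being carried clockwise. Small stoppers are undisturbed and the arm is still home. Continue.

Call:
move_arm --deltas '[[[0,0,0],[0,0,10]],[[0,0,0],[0,0,20]],[[0,0,0],[0,0,30]],[[0,0,0],[0,0,40]],[[0,0,0],[0,0,50]],[[0,0,0],[0,0,60]],[[0,0,0],[0,0,60]]]'

```text
time_s: 16.1
eef_pos: [0.4487, 0.2958, 0.1489]
ee_rot: [1.0, 0.007, 0.0, -0.0]
contact_force: [-0.6, -0.2, -1.2]
grip_width: 0.503
grip_force: 0.2
```

Run:
```python
from h import *
st()
```

```text
t16.10 [0.4487 0.2958 0.1489] yaw_y -89.3 q [-0.1   0.26 -0.65  1.76  0.17  1.18 -2.35] F [-0.6 -0.2 -1.2] w 0.50 g 0.2
```

Call:
move_arm --deltas '[[[0,0,0],[0,0,-6]],[[0,0,-4.5],[0,0,-8]],[[0,0,-4.5],[0,0,-18]],[[0,0,-4.5],[0,0,-28]],[[0,0,-4.5],[0,0,-38]],[[0,0,-4.5],[0,0,-48]],[[0,0,-4.5],[0,0,-58]],[[0,0,-4.5],[0,0,-68]],[[0,0,-4.5],[0,0,-78]],[[0,0,-4.5],[0,0,-88]]]'

```text
time_s: 17.35
eef_pos: [0.4489, 0.2955, 0.1939]
ee_rot: [0.712, 0.702, 0.0, 0.0]
contact_force: [0.0, -0.6, 0.1]
grip_width: 0.5
grip_force: 0.0
```

Call:
move_arm --deltas '[[[0,0,0],[0,0,-10]],[[0,0,0],[0,0,-20]],[[0,0,0],[0,0,-30]],[[0,0,0],[0,0,-40]],[[0,0,0],[0,0,-50]],[[0,0,0],[0,0,-60]],[[0,0,0],[0,0,-70]],[[0,0,0],[0,0,-80]],[[0,0,0],[0,0,-90]],[[0,0,0],[0,0,-100]]]'

```text
time_s: 18.6
eef_pos: [0.449, 0.2955, 0.194]
ee_rot: [-0.08, 0.997, 0.0, 0.0]
contact_force: [-0.2, 0.0, 0.2]
grip_width: 0.5
grip_force: 0.0
```

```bash
cat > bar.py <<'E'
from h import *
s=st();print(to(.4485,.295,.148,s));c=wrist("wr%d"%(s["time_s"]*10))
im=c["image"]
T=Ro.from_quat(s["ee_rot"]).as_matrix()
# ring sampling on the bar's plane at r=20..30 about the axis: steel bar is brighter/darker? print profile
for z in(.168,.160):
    o=np.array([.4485,.295])
    A=np.arange(0,360,10);X=[[*(o+.031*np.array([np.cos(np.radians(a)),np.sin(np.radians(a))])),z] for a in A]
    p=proj(c,X);v=[int(im[int(y),int(x)].mean()) if 0<=x<512 and 0<=y<384 else -1 for x,y in p];print(z,dict(zip(A.tolist(),v)))
E
python3 bar.py
```

```text
t18.60 [0.449  0.2955 0.194 ] yaw_y 99.2 q [ 0.28  0.35 -1.12  1.69  0.32  1.31  0.82] F [-0.2  0.   0.2] w 0.50 g 0.0
[ 0.1 -0.   4.6]
0.168 {0: 47, 10: 50, 20: 50, 30: 47, 40: 34, 50: 219, 60: 119, 70: 7, 80: 11, 90: 13, 100: 216, 110: 217, 120: 217, 130: 128, 140: 124, 150: 128, 160: 124, 170: 95, 180: 19, 190: 24, 200: 25, 210: 103, 220: 126, 230: 115, 240: 115, 250: 130, 260: 147, 270: 134, 280: 129, 290: 11, 300: 7, 310: 11, 320: 231, 330: 128, 340: 38, 350: 43}
0.16 {0: 37, 10: 37, 20: 35, 30: 27, 40: 214, 50: 142, 60: 124, 70: 220, 80: 12, 90: 215, 100: 224, 110: 221, 120: 126, 130: 121, 140: 126, 150: 128, 160: 129, 170: 118, 180: 12, 190: 16, 200: 16, 210: 91, 220: 124, 230: 87, 240: 123, 250: 128, 260: 189, 270: 129, 280: 128, 290: 47, 300: 10, 310: 6, 320: 242, 330: 243, 340: 192, 350: 26}
```

The bar is at about 55°/235°, as predicted. Turn a little further, lower and do the second stroke.

Call:
move_arm --deltas '[[[0,0,0],[0,0,-10]],[[0,0,0.5],[0,0,-14]],[[0,0,1.5],[0,0,-14]],[[0,0,2.5],[0,0,-14]],[[0,0,3.5],[0,0,-14]],[[0,0,4.6],[0,0,-14]],[[0,0,4.6],[0,0,-14]]]'

```text
time_s: 19.52
eef_pos: [0.4482, 0.295, 0.1465]
ee_rot: [-0.195, 0.981, -0.0, -0.001]
contact_force: [-0.6, 1.0, 0.0]
grip_width: 0.498
grip_force: 0.0
```

Call:
move_arm --deltas '[[[0,0,0],[0,0,10]],[[0,0,0],[0,0,20]],[[0,0,0],[0,0,30]],[[0,0,0],[0,0,40]],[[0,0,0],[0,0,50]],[[0,0,0],[0,0,60]],[[0,0,0],[0,0,70]],[[0,0,0],[0,0,80]],[[0,0,0],[0,0,90]],[[0,0,0],[0,0,100]]]'

```text
time_s: 20.78
eef_pos: [0.4487, 0.295, 0.1476]
ee_rot: [0.628, 0.778, -0.0, 0.0]
contact_force: [0.0, -1.6, -0.6]
grip_width: 0.5
grip_force: 0.8
```

Call:
move_arm --deltas '[[[0,0,0],[0,0,10]],[[0,0,0],[0,0,20]],[[0,0,0],[0,0,30]],[[0,0,0],[0,0,40]],[[0,0,0],[0,0,50]],[[0,0,0],[0,0,60]],[[0,0,0],[0,0,70]],[[0,0,0],[0,0,80]],[[0,0,0],[0,0,90]],[[0,0,0],[0,0,100]]]'

```text
time_s: 22.02
eef_pos: [0.448, 0.2954, 0.1475]
ee_rot: [1.0, 0.019, -0.0, 0.0]
contact_force: [-2.2, -0.8, -0.8]
grip_width: 0.5
grip_force: 1.0
```

```bash
python3 -c "
from h import *
st()"
```

```text
t22.02 [0.448  0.2954 0.1475] yaw_y -87.8 q [-0.16  0.25 -0.58  1.77  0.15  1.17 -2.31] F [-2.2 -0.8 -0.8] w 0.50 g 1.0
```

Call:
move_arm --deltas '[[[0,0,0],[0,0,-6]],[[0,0,-4.5],[0,0,-8]],[[0,0,-4.5],[0,0,-18]],[[0,0,-4.5],[0,0,-28]],[[0,0,-4.5],[0,0,-38]],[[0,0,-4.5],[0,0,-48]],[[0,0,-4.5],[0,0,-58]],[[0,0,-4.5],[0,0,-68]],[[0,0,-4.5],[0,0,-78]],[[0,0,-4.5],[0,0,-88]]]'

```text
time_s: 23.28
eef_pos: [0.4487, 0.2956, 0.1929]
ee_rot: [0.702, 0.712, 0.0, 0.0]
contact_force: [0.3, 0.1, -0.2]
grip_width: 0.504
grip_force: 0.0
```

Call:
move_arm --deltas '[[[0,0,0],[0,0,-10]],[[0,0,0],[0,0,-20]],[[0,0,0],[0,0,-30]],[[0,0,0],[0,0,-40]],[[0,0,0],[0,0,-50]],[[0,0,0],[0,0,-60]],[[0,0,0],[0,0,-70]],[[0,0,0],[0,0,-80]],[[0,0,0],[0,0,-90]],[[0,0,0],[0,0,-100]]]'

```text
time_s: 24.52
eef_pos: [0.4487, 0.2956, 0.1929]
ee_rot: [-0.094, 0.996, 0.0, 0.0]
contact_force: [-0.2, 0.5, -0.6]
grip_width: 0.502
grip_force: 0.0
```

Call:
move_arm --deltas '[[[0,0,0],[0,0,-10]],[[0,0,0.5],[0,0,-14]],[[0,0,1.5],[0,0,-14]],[[0,0,2.5],[0,0,-14]],[[0,0,3.5],[0,0,-14]],[[0,0,4.6],[0,0,-14]],[[0,0,4.6],[0,0,-14]]]'

```text
time_s: 25.4
eef_pos: [0.4482, 0.2951, 0.1455]
ee_rot: [-0.212, 0.977, -0.0, -0.001]
contact_force: [0.5, -0.3, 0.1]
grip_width: 0.5
grip_force: 0.0
```

Call:
move_arm --deltas '[[[0,0,0],[0,0,10]],[[0,0,0],[0,0,20]],[[0,0,0],[0,0,30]],[[0,0,0],[0,0,40]],[[0,0,0],[0,0,50]],[[0,0,0],[0,0,60]],[[0,0,0],[0,0,70]],[[0,0,0],[0,0,80]],[[0,0,0],[0,0,90]],[[0,0,0],[0,0,100]]]'

```text
time_s: 26.65
eef_pos: [0.4487, 0.2949, 0.1466]
ee_rot: [0.615, 0.789, -0.0, 0.0]
contact_force: [-0.4, -2.5, 0.0]
grip_width: 0.502
grip_force: 1.4
```

```bash
python3 -c "
from h import *
s=st();print(s['wrist_torque'])"
```

```text
t26.65 [0.4487 0.2949 0.1466] yaw_y 14.1 q [-0.02  0.28 -0.74  1.76  0.2   1.18 -0.57] F [-0.4 -2.5  0. ] w 0.50 g 1.4
[-0.60408685 -0.01130208  0.09648414]
```

Call:
move_arm --deltas '[[[0,0,0],[0,0,10]],[[0,0,0],[0,0,20]],[[0,0,0],[0,0,30]],[[0,0,0],[0,0,40]],[[0,0,0],[0,0,50]]]'

```text
time_s: 27.28
eef_pos: [0.4484, 0.2947, 0.1465]
ee_rot: [0.891, 0.455, -0.001, 0.0]
contact_force: [-1.3, -2.0, -0.3]
grip_width: 0.498
grip_force: 1.3
```

Call:
move_arm --deltas '[[[0,0,0],[0,0,10]],[[0,0,0],[0,0,20]],[[0,0,0],[0,0,30]],[[0,0,0],[0,0,40]],[[0,0,0],[0,0,50]]]'

```text
time_s: 27.9
eef_pos: [0.4481, 0.2953, 0.1465]
ee_rot: [0.999, 0.036, -0.001, 0.0]
contact_force: [-2.6, -0.7, 0.1]
grip_width: 0.498
grip_force: 1.0
```

```bash
python3 -c "
from h import *
s=st();print(s['wrist_torque'])"
```

```text
t27.90 [0.4481 0.2953 0.1465] yaw_y -85.8 q [-0.21  0.24 -0.52  1.77  0.13  1.17 -2.26] F [-2.6 -0.7  0.1] w 0.50 g 1.0
[-0.17225228  0.54263277  0.01389057]
```

About 7.9 rad turned, so slip is likely around 0.85. One short fourth stroke of about 45° gives margin.

Call:
move_arm --deltas '[[[0,0,0],[0,0,-6]],[[0,0,-4.5],[0,0,-8]],[[0,0,-4.5],[0,0,-18]],[[0,0,-4.5],[0,0,-28]],[[0,0,-4.5],[0,0,-38]],[[0,0,-4.5],[0,0,-48]],[[0,0,-4.5],[0,0,-58]],[[0,0,-4.5],[0,0,-68]],[[0,0,-4.5],[0,0,-78]],[[0,0,-4.5],[0,0,-88]]]'

```text
time_s: 29.15
eef_pos: [0.4487, 0.2956, 0.1919]
ee_rot: [0.69, 0.724, 0.0, 0.0]
contact_force: [0.1, -0.3, -0.3]
grip_width: 0.502
grip_force: 0.0
```

Call:
move_arm --deltas '[[[0,0,0],[0,0,-10]],[[0,0,0],[0,0,-20]],[[0,0,0],[0,0,-30]],[[0,0,0],[0,0,-40]],[[0,0,0],[0,0,-50]],[[0,0,0],[0,0,-60]],[[0,0,0],[0,0,-70]],[[0,0,0],[0,0,-80]],[[0,0,0],[0,0,-90]],[[0,0,0],[0,0,-100]]]'

```text
time_s: 30.4
eef_pos: [0.4487, 0.2956, 0.1919]
ee_rot: [-0.111, 0.994, 0.0, 0.0]
contact_force: [-0.4, -0.3, 0.4]
grip_width: 0.502
grip_force: 0.0
```

Call:
move_arm --deltas '[[[0,0,0],[0,0,-10]],[[0,0,0.5],[0,0,-12]],[[0,0,1.5],[0,0,-12]],[[0,0,2.5],[0,0,-12]],[[0,0,3.5],[0,0,-12]],[[0,0,4.6],[0,0,-12]],[[0,0,4.6],[0,0,-12]]]'

```text
time_s: 31.28
eef_pos: [0.4482, 0.2951, 0.1445]
ee_rot: [-0.212, 0.977, -0.0, -0.001]
contact_force: [-0.9, -0.3, 0.0]
grip_width: 0.499
grip_force: 0.0
```

Call:
move_arm --deltas '[[[0,0,0],[0,0,10]],[[0,0,0],[0,0,20]],[[0,0,0],[0,0,30]],[[0,0,0],[0,0,40]],[[0,0,0],[0,0,50]],[[0,0,0],[0,0,60]],[[0,0,0],[0,0,70]],[[0,0,0],[0,0,70]]]'

```text
time_s: 32.28
eef_pos: [0.4487, 0.2955, 0.1458]
ee_rot: [0.386, 0.922, 0.0, 0.0]
contact_force: [-1.4, -0.6, 0.2]
grip_width: 0.497
grip_force: 0.1
```

```bash
python3 -c "
from h import *
s=st();print(s['wrist_torque'])"
```

```text
t32.27 [0.4487 0.2955 0.1458] yaw_y 44.5 q [-0.03  0.28 -0.73  1.76  0.2   1.18 -0.04] F [-1.4 -0.6  0.2] w 0.50 g 0.1
[-0.06683872 -0.12585656  0.00301068]
```

Call:
move_arm --deltas '[[[0,0,0],[0,0,-8]],[[0,0,0],[0,0,-12]],[[0,0,-4],[0,0,-12]],[[0,0,-9],[0,0,-12]],[[0,0,-14],[0,0,-12]],[[0,0,-14],[0,0,-12]],[[0,0,-14],[0,0,-12]],[[0,0,-14],[0,0,-12]]]'

```text
time_s: 33.28
eef_pos: [0.4483, 0.2949, 0.2842]
ee_rot: [0.288, 0.958, -0.001, -0.001]
contact_force: [-0.3, -0.1, -0.6]
grip_width: 0.5
grip_force: 0.0
```

Run:
```python
from h import *
from station import read_camera
import pickle
st();c=wrist("w9");D=read_camera("side");S=read_camera("scene");c4,d4,S4=pickle.load(open("c4.pkl","rb"))
# thimble sink: dark barrel shift vs before; stopper: dark blob shift
for a,b,n in((S,S4,"scene"),(D,d4,"side")):
    for nm,X,h in(("thimble",[.446,.294,.172],9),("stopper",[.446,.294,.082],12),("post",[.545,.2372,.14],9),("head",[.446,.294,.13],10)):
        u,v=proj(b,X)[0].astype(int)
        t=cv2.cvtColor(b["image"],cv2.COLOR_BGR2GRAY)[v-h:v+h,u-h:u+h];w=cv2.cvtColor(a["image"],cv2.COLOR_BGR2GRAY)[v-h-9:v+h+9,u-h-9:u+h+9]
        r=cv2.matchTemplate(w,t,cv2.TM_CCOEFF_NORMED);_,m,_,p=cv2.minMaxLoc(r);print(n,nm,round(m,2),(p[0]-9,p[1]-9))
    print("9 mm sink =",(proj(b,[.446,.294,.163])-proj(b,[.446,.294,.172])).round(1))
# bar ends: brightness round a 31 mm circle at bar height, wrist view
o=np.array([.447,.295]);g=cv2.cvtColor(c["image"],cv2.COLOR_BGR2GRAY)
for z in(.159,):
    A=np.arange(0,360,10);p=proj(c,[[*(o+.031*np.array([np.cos(np.radians(a)),np.sin(np.radians(a))])),z] for a in A]);print({int(k):int(g[int(y),int(x)]) for k,(x,y) in zip(A,p) if 0<=x<512 and 0<=y<384})
```

```text
t33.27 [0.4483 0.2949 0.2842] yaw_y 56.5 q [ 0.03  0.18 -0.78  1.56  0.13  1.45  0.22] F [-0.3 -0.1 -0.6] w 0.50 g 0.0
scene thimble 0.77 (0, 0)
scene stopper 0.88 (0, 0)
scene post 0.99 (0, 0)
scene head 0.8 (0, 0)
9 mm sink = [[-0.   4.6]]
side thimble 0.63 (1, 2)
side stopper 0.84 (0, 0)
side post 1.0 (0, 0)
side head 0.66 (0, 0)
9 mm sink = [[-0.2  3. ]]
{0: 219, 10: 122, 20: 92, 30: 128, 40: 128, 50: 128, 60: 133, 70: 126, 80: 127, 90: 126, 100: 132, 110: 130, 120: 130, 130: 131, 140: 132, 150: 132, 160: 133, 170: 129, 180: 128, 190: 99, 200: 113, 210: 130, 220: 132, 230: 127, 240: 127, 250: 127, 260: 130, 270: 220, 280: 221, 290: 221, 300: 216, 310: 112, 320: 190, 330: 185, 340: 181, 350: 138}
```

The bar reads about 14°, so it has turned about 496° (8.7 rad) in total, which puts slip at about 1.6 rad. Every stroke necessarily carried the bar, and the stopper and post haven't shifted. Hand in.

```bash
python3 -c "
from station import close_job
print(close_job())"
```

```text
the job is handed in; nothing more can be done
None
```

The job is handed in, but the hand-in returned no verdict. The wide stopper was slid upright to about 1 mm from the crystal centre, and the press arm is home against its pin. The thimble turned about 8.7 rad clockwise, which I estimate as 1.6 rad of ratchet slip; I did not measure the clamp force or the slip directly.

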